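Index the palette arm one hole towards the drying lamp

TASK

Hook a fingertip through the red pull ring from above, lift the spring pin out of its hole, swing the palette arm exactly one hole towards the orange drying lamp (on the left or the right) and let the pin drop fully home there. Never swing it the other way or on to a second hole, keep the little jar standing in the palette tray, leave everything else on the bench where it is, and finish clear.

Things in the scene. Friction and masses are not known exactly. Their poses are not given: they have to be found in the camera images.
- swing_base: Grey index stand fixed to the bench. Origin on the vertical swing axis at bench level; z up, -x along the middle of the stand from the axis towards the robot. Arc and foot reach 295 mm from the axis, 150 mm to each side, up to 57 mm high.
- middle_hole (a point): Mouth of the middle hole of the bevelled aluminium arc, 260 mm from the swing axis, 45 mm high. The bevel faces back towards the axis and up, 40 degrees above level. Five holes, 12 mm wide, 0.22 rad (57 mm) apart: -0.44, -0.22, 0, 0.22, 0.44 rad.
- swing_arm (a joint): Blue swing arm, 34 mm wide, top 60 mm above the bench, reaching 252 mm from the axis towards the robot. Rad: 0 in the middle hole (the start), positive with its near (pin) end towards the stand's +y (robot's left); stops at 0.5 each way. Stiff to turn (about 1 N at the ring), stays where left, locked while the pin is in a hole.
- index_pin (a joint): Spring pin, 10 mm thick, in a steel bush at the arm's near end. Metres: 0 home in a hole; 0.010 tip just clear, or riding on the bevel between holes; stop 0.022. It pulls out along its axis, towards the swing axis (away from the robot) and up, 40 degrees above level. Spring 3 N at 0, 6 N at the stop. Let go between holes, it rides on the bevel and snaps into the next hole it is pushed over.
- ring (a point): Centre of the red oval pull ring fixed on the pin; starts 93 mm high, 203 mm from the swing axis. Opening 66 mm (along its y, sideways) by 38 mm (along z), bar 7 mm. z is the pin's pull direction; x is the normal of the opening, pointing away from the robot and down, 50 degrees below level: a finger enters roughly along +x, or steeper, 30 mm free behind the opening.
- tray (a point): Centre of the inner floor, 64 mm above the bench, of the white palette tray fixed on the arm, 40 to 150 mm from the swing axis; inside 102 x 132 mm, rim 10 mm high.
- lamp_head (a point): Centre of the orange dome of the white drying lamp (dome 90 mm wide, 45 mm high, 205 mm above the bench; foot 110 mm wide, column 80 mm beyond the dome), on the robot's left or right beyond the arm.
- ride_jar_center (a point): Centre of the small loose glass jar with red cap, 36 mm wide, 45 mm high, that rides in the middle of the palette tray.
- powder_jar: Glass jar with red cap, 40 mm wide, 70 mm high; origin under its centre.
- tin: Closed flat metal tin 90 x 120 x 16 mm; origin under its centre.
- bottle: Clear plastic bottle, 66 mm wide, 170 mm high; origin under its centre.
- tumbler: Glass tumbler, 74 mm wide, 80 mm high; origin under its centre.
- mug: White mug, 80 mm wide, 90 mm high; origin under its centre.
- brush: Black brush lying along its x, 170 mm long, 8 mm thick; origin on the bench near its middle.
- tweezers: Tweezers with red grips lying along x, 135 mm long, 7 mm high; origin on the bench near its middle.
There are look-alikes about, which are no part of the job. What is shaped like the part that bears lamp_head but black is not meant. What is shaped like the part that bears ride_jar_center but pink is not meant.

How it is judged:
By the outcome, as a careful person would: the job done as asked, in the order asked, and still so for the second after the job is handed in, with the robot touching nothing.
It also fails if it takes over 48 s, if anything falls off the work surface, if the arm or the gripper's body presses on something with over 40 N, if the wrist force passes 120 N, or if a joint passes its speed limit or range.

ROBOT

A 6-joint arm with a two-finger parallel gripper is mounted at the origin on the work surface. World frame = base frame: x ahead of the robot, y to its left, z up, the work surface at z = 0. Lengths are in mm, angles in rad, forces in N, time in s.
With the tool pointing down it reaches from about 350 to 775 mm from the base axis. Payload 7.3 kg.
Tool frame: the origin (TCP) lies between the finger pads; the fingertips stand 22 mm ahead of it and the grasp point (between the pads) lies 3 mm ahead of it; z points along the fingers, y is the line along which they close (so a half turn about z gives the same grasp; the last joint's range is limited). The gripper opens to 92 mm and grips with 3 to 60 N. Pads are 19 mm wide; open, the fingers measure 130 mm over their backs; the gripper's body (75 mm by 190 mm) begins 47 mm behind the grasp point.
Start: joints at [1.116, 0.342, 1.524, -0, 1.275, -0.146], TCP at [159.54, 500.19, 248.741] pointing down, gripper open.
Joint ranges: [-2.53, 2.53], [-0.77, 2.02], [0.04, 2.7], [-1, 4.14], [0.28, 2.66], [-3.11, 3.11]. Speed limits (rad/s): [2.57, 2.57, 3.14, 3.14, 3.14, 3.14].

INTERFACE

Orientations are given as a unit quaternion [w, x, y, z].
In Python, from rig import * gives the robot as it stands.
- The arm moves only by the tool servo_tool, never from a script. Its argument "motion" is a list of rows, each an object with "dp": the shift along the tool's x, y, z in cm, a list of three; "rotation": the turn, a rotation vector about the tool's x, y, z in rad, a list of three; "jaw": the gripper's target within -1 to 1 (shut at 1, half-way at 0, fully open at -1). In form: [{"dp": [x, y, z], "rotation": [wx, wy, wz], "jaw": jaw}, ...]. A call has exactly 5 rows; each row shifts and turns the commanded pose from where the row before left it, along the tool's axes as they then stand; what a row does not reach is not made up. A row lasts 1/12 s, in which the tool goes at most 41.7 mm and 7.16 degrees, less where a joint would pass 70% of its speed; a pose out of reach is approached as far as the arm can. A call is refused whole if a number of a shift passes 4.17 or a number of a turn 0.125, either way. A call with a gripper value outside its range is refused whole. The fingers move at their own pace and stop on an object; "force" is the grip in N (left out, the last holds). Time passes only in rows, so rows that do not move let the fingers close, or fill a call up. It gives the time, the measured TCP pose, the force, the opening and the grip force at its end, in the units of the state.
- sense(): the state, without advancing time (a new reading comes with each control period).
- camera(name): name is "scene" or "top"; returns the picture (400x640x3 uint8, red, green, blue); there is no depth.
- camera_info(name): a dict with "fx", "fy", "cx", "cy" (pixels), "R" (3x3) and "t" (3): a world point X has camera coordinates R X + t. Camera axes: x right, y down, z forward; pixel columns grow to the right and rows downward; lengths in mm; the calibration is good to about 2 mm. A picture is of the moment at which its call begins. camera_info takes no time and is no camera call.
- job_done(): hands the job in; it is judged then, once.
The state is a dict: "time_s": time; "q": joint angles; "qd": joint speeds; "effort": joint torques, N m; "eef_pos": TCP position; "tcp_rot": TCP orientation; "ft_force": force on the tool from outside, world axes, zero at the start; "torque": the same for the moment, N m; "grip_width": finger opening in mm; "finger_force": force on a finger pad.
Only numpy, scipy, OpenCV 4.12 (cv2) and the standard library are available. Lean on these libraries where they do the work, as an engineer would, in place of code of your own. Each camera call takes 0.05 s, during which the arm holds its last target. There are 200 camera calls.

## Working session

There is one attempt and no reset: what is moved stays moved. The work goes in short steps, Python scripts to look and compute and a tool call to move; the robot and the scene stay as the last step left them, time stands still between calls to the robot, and variables do not carry over. Pictures are saved under pics/ and viewed, at most 10 in all, crops included, and the job is handed in when it is done.

Besides the shell and the picture viewer there is one more tool, called after "Emit:" by a JSON object that holds its "op" and its "data". servo_tool: Moves the arm, as the interface text tells. Its arguments: {"type":"object","properties":{"motion":{"type":"array"},"force":{"type":"number"}},"required":["motion"]}

```bash
mkdir -p pics; ls; python3 - <<'E'
from rig import *
import cv2
for n in ("scene","top"):
    cv2.imwrite(f"pics/{n}0.png",camera(n)[:,:,::-1]); i=camera_info(n); print(n,{k:(v.tolist() if hasattr(v,'tolist') else v) for k,v in i.items()})
s=sense();print(s)
E
```

```text
pics
scene {'fx': 379.92354718990885, 'fy': 379.92354718990885, 'cx': 318.51755753712706, 'cy': 203.28242252205027, 'R': [[-0.43708351714019805, 0.8992859233164032, 0.015582912735360667], [0.6104627743044122, 0.30934024440307634, -0.72913909124474], [-0.6605249429301776, -0.3091818903454869, -0.6841881016573415]], 't': [227.99138973606662, -199.38718999811113, 1649.5935690528302]}
top {'fx': 385.00745306110434, 'fy': 385.00745306110434, 'cx': 328.3684191808153, 'cy': 200.2780223857077, 'R': [[-0.006798204820641311, -0.9999187445353056, -0.01078372561571072], [-0.990611945313937, 0.008206569048921088, -0.13645741469697406], [0.13653482417520182, 0.00975482195550571, -0.9905872426172583]], 't': [-19.106588220877217, 528.0576716587888, 1301.3715919514543]}
{'time_s': 0.1, 'q': array([ 1.11600968e+00,  3.42661343e-01,  1.52491977e+00,  2.28327517e-06,
        1.27538317e+00, -1.45987302e-01]), 'qd': array([-0.00058453,  0.0017946 , -0.00383048,  0.00104817,  0.00057563,
        0.00136027]), 'effort': array([ 2.46225805e-03, -4.32001090e+01, -2.44696087e+01,  7.21752131e-02,
        5.24722086e-02, -1.43629663e-06]), 'eef_pos': array([159.38183999, 499.8787834 , 248.11072731]), 'tcp_rot': array([-2.03968710e-04,  1.53787235e-01,  9.88103748e-01, -6.54782303e-04]), 'ft_force': array([ 0.66414904,  0.51082021, -0.03549511]), 'torque': array([0.04143931, 0.02422014, 0.01943048]), 'finger_force': 0.0, 'grip_width': 91.97056456452239}
```

View pics/scene0.png

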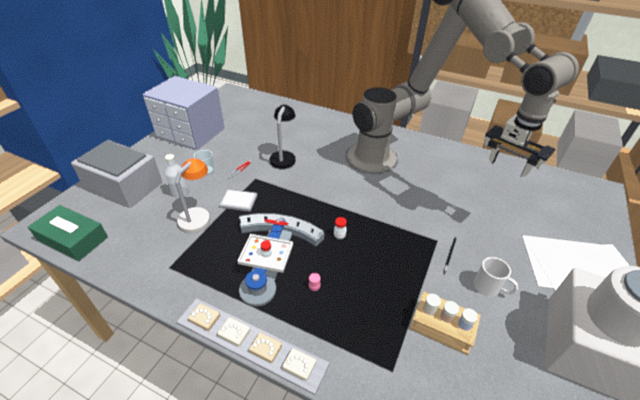

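View pics/top0.png

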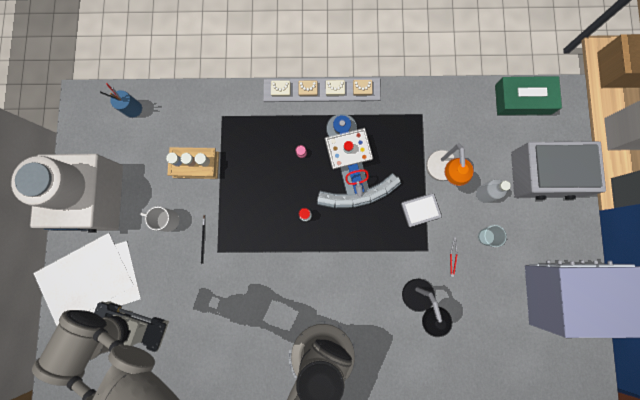

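The scene view shows the orange lamp at (194,168), the black look-alike lamp at (285,112), the ring at (277,222), the ride jar's red cap at (265,246) and the pink look-alike jar at (315,282). The top view shows the orange dome at (459,170), the ring at (357,177) and the hub at (343,124), so the swing goes to the robot's right (-y).
Candidates for the ring in the top view:
- Ring on the arm (357,177): this matches the description.
- Ride jar cap (348,146).
- Powder jar cap (305,214).
- Tweezers grips (453,262).

Next is a close crop to check the choice.

```bash
cat > h.py <<'E'
from rig import *
import cv2, numpy as np
def ray(n,u,v):
    i=camera_info(n);R=np.array(i["R"]);t=np.array(i["t"])
    d=R.T@np.array([(u-i["cx"])/i["fx"],(v-i["cy"])/i["fy"],1]);return -R.T@t,d/np.linalg.norm(d)
def onz(n,u,v,z):
    c,d=ray(n,u,v);return c+d*(z-c[2])/d[2]
def tri(a,b):
    c1,d1=ray("scene",*a);c2,d2=ray("top",*b)
    s=np.linalg.lstsq(np.c_[d1,-d2],c2-c1,rcond=None)[0]
    p,q=c1+d1*s[0],c2+d2*s[1];return (p+q)/2,np.linalg.norm(p-q)
def proj(n,X):
    i=camera_info(n);p=np.array(i["R"])@X+np.array(i["t"]);return p[0]/p[2]*i["fx"]+i["cx"],p[1]/p[2]*i["fy"]+i["cy"]
def blobs(im,n,kind,box):
    x0,y0,x1,y1=box;h=cv2.cvtColor(im,cv2.COLOR_RGB2HSV)[y0:y1,x0:x1]
    H,S,V=cv2.split(h)
    m={"red":((H<6)|(H>172))&(S>150)&(V>70),"blue":(H>100)&(H<125)&(S>130)&(V>60),"orange":(H>6)&(H<20)&(S>180)}[kind]
    k,l,st,ce=cv2.connectedComponentsWithStats(m.astype(np.uint8),connectivity=8)
    return [(st[j].tolist()[:2]+[x0*0],) and dict(c=(ce[j]+[x0,y0]).round(1).tolist(),wh=st[j][2:4].tolist(),xy=[int(st[j][0]+x0),int(st[j][1]+y0)],a=int(st[j][4])) for j in range(1,k) if st[j][4]>5]
E
python3 - <<'E'
from h import *
s=camera("scene");t=camera("top")
for n,im,b in(("scene",s,(225,200,330,310)),("top",t,(290,105,410,215))):
    for k in("red","blue"): print(n,k,*blobs(im,n,k,b),sep="\n ")
print(blobs(s,"s","orange",(170,140,220,190)),blobs(t,"t","orange",(440,150,480,190)))
a=cv2.resize(s[205:305,232:332],None,fx=4,fy=4,interpolation=cv2.INTER_CUBIC);b=cv2.resize(t[110:210,305:405],None,fx=4,fy=4,interpolation=cv2.INTER_CUBIC)
cv2.imwrite("pics/crop1.png",np.hstack([a,b])[:,:,::-1])
E
```

```text
scene
 red
 {'c': [275.7, 221.9], 'wh': [22, 6], 'xy': [265, 219], 'a': 56}
 {'c': [265.4, 245.1], 'wh': [10, 11], 'xy': [261, 240], 'a': 77}
scene
 blue
 {'c': [275.6, 231.0], 'wh': [14, 13], 'xy': [269, 225], 'a': 122}
 {'c': [255.7, 278.8], 'wh': [22, 22], 'xy': [245, 268], 'a': 301}
top
 red
 {'c': [348.0, 145.4], 'wh': [9, 10], 'xy': [344, 141], 'a': 66}
 {'c': [358.4, 176.2], 'wh': [23, 16], 'xy': [346, 169], 'a': 99}
 {'c': [303.9, 211.4], 'wh': [11, 7], 'xy': [299, 208], 'a': 65}
top
 blue
 {'c': [341.8, 124.1], 'wh': [18, 17], 'xy': [333, 116], 'a': 207}
 {'c': [359.8, 141.8], 'wh': [3, 3], 'xy': [359, 141], 'a': 6}
 {'c': [352.8, 167.1], 'wh': [11, 7], 'xy': [348, 164], 'a': 53}
 {'c': [355.5, 176.9], 'wh': [10, 9], 'xy': [351, 173], 'a': 73}
 {'c': [354.5, 188.4], 'wh': [4, 8], 'xy': [353, 185], 'a': 14}
[{'c': [195.2, 169.8], 'wh': [25, 20], 'xy': [182, 159], 'a': 317}] [{'c': [458.5, 171.7], 'wh': [28, 27], 'xy': [445, 158], 'a': 550}]
```

View pics/crop1.png

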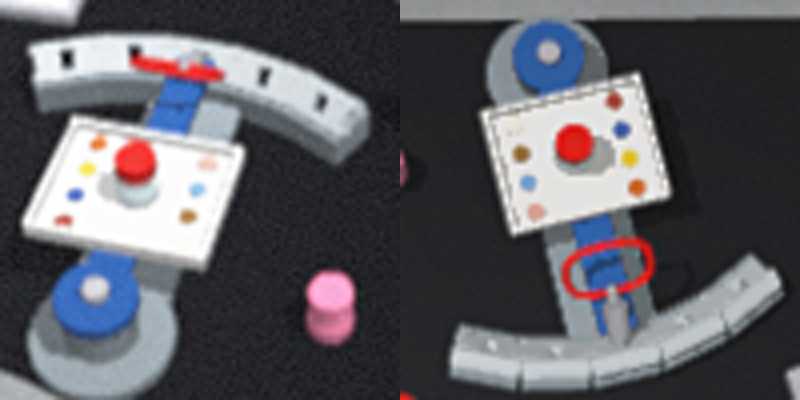

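The crop confirms the choice: the red oval on the pin, at about (357,177) in the top view, is the ring. The other reds are jar caps and tray dabs. The arm sits at the middle hole.

```bash
python3 - <<'E'
from h import *
ax,e=tri((255.7,277.3),(342.2,122.5));print("hub",ax,e)
r=onz("top",357.2,176.7,93);r2,e2=tri((275.7,221.9),(357.5,176.7));print("ring",r,r2,e2)
j=tri((265.4,245.1),(348,145.4));print("jar cap",j)
print("lamp",tri((194.5,169),(458.5,171.5)))
d=ax[:2]-r[:2];print(np.linalg.norm(d),"yaw of stand x:",np.arctan2(d[1],d[0]))
d=ax[:2]-r2[:2];print(np.linalg.norm(d),np.arctan2(d[1],d[0]))
E
```

```text
hub [795.68842127 -71.96522585  68.73538423] 3.358162495540038
ring [ 598.99035366 -120.78289787   93.        ] [ 598.01204009 -120.19736585   94.00595714] 3.3721614777019764
jar cap (array([703.76419725, -90.82226028, 105.0138733 ]), np.float64(0.26082615458997627))
lamp (array([ 591.66395253, -425.10319617,  196.93283919]), np.float64(0.0240669274830889))
202.6654753672298 yaw of stand x: 0.2432704759903125
203.4755292610895 0.23931939819191353
```

Hub at about (796,-72) and ring at about (598,-120,93.5), with a stand yaw of about 0.242 rad. The lamp is at y=-425, so the swing is to the right (negative rad). I'll approach with shut fingers along the ring normal.

```bash
cat >> h.py <<'E'
from scipy.spatial.transform import Rotation as Ro
AX=np.array([796.,-72,0]);YAW=0.242
def frame(th,tilt=np.radians(40)):
    a=YAW+th;sx=np.array([np.cos(a),np.sin(a),0]);sy=np.array([-np.sin(a),np.cos(a),0]);Z=np.array([0,0,1.])
    n=np.sin(tilt)*sx-np.cos(tilt)*Z; p=np.cos(np.radians(40))*sx+np.sin(np.radians(40))*Z
    C=AX-203*sx+93.5*Z
    return C,sy,n,p,np.c_[np.cross(sy,n),sy,n]
def now():
    s=sense();w,x,y,z=s["tcp_rot"];return s,Ro.from_quat([x,y,z,w]).as_matrix()
def go(P,R):
    s,R0=now();d=P-s["eef_pos"]
    print("t",s["time_s"],"rot(tool)",Ro.from_matrix(R0.T@R).as_rotvec().round(3),"dp cm now-axes",(R0.T@d/10).round(2),"target-axes",(R.T@d/10).round(2),"F",s["ft_force"].round(1),"q",s["q"].round(2),"w",round(s["grip_width"],1))
def rel():  # TCP rel. to ring start, in ring axes
    s,R0=now();C,sy,n,p,R=frame(0);print("ring axes sy,n,p:",[round(float((s["eef_pos"]-C)@v),1) for v in(sy,n,p)])
E
python3 - <<'E'
from h import *
C,sy,n,p,R=frame(0);print(C);go(C-110*n,R)
E
```

```text
[ 598.91529267 -120.64789961   93.5       ]
t 0.2 rot(tool) [-0.193 -0.68  -0.528] dp cm now-axes [-54.71 -49.46   7.09] target-axes [-11.34 -70.79  18.73] F [ 0.5 -0.5 -0.8] q [ 1.12  0.34  1.52  0.    1.28 -0.15] w 91.8
```

Emit:
{"op": "servo_tool", "data": {"motion": [{"dp": [0,0,0],"rotation": [-0.019,-0.068,-0.053],"jaw": 1},{"dp": [0,0,0],"rotation": [-0.019,-0.068,-0.053],"jaw": 1},{"dp": [0,0,0],"rotation": [-0.019,-0.068,-0.053],"jaw": 1},{"dp": [0,0,0],"rotation": [-0.019,-0.068,-0.053],"jaw": 1},{"dp": [0,0,0],"rotation": [-0.019,-0.068,-0.053],"jaw": 1}], "force": 20}}

```text
time_s: 0.62
eef_pos: [159.5, 500.4, 248.9]
tcp_rot: [0.175, 0.019, 0.984, 0.021]
ft_force: [-1.1, -0.2, 0.6]
grip_width: 63.1
finger_force: 0.0
```

Emit:
{"op": "servo_tool", "data": {"motion": [{"dp": [0,0,0],"rotation": [-0.019,-0.068,-0.053],"jaw": 1},{"dp": [0,0,0],"rotation": [-0.019,-0.068,-0.053],"jaw": 1},{"dp": [0,0,0],"rotation": [-0.019,-0.068,-0.053],"jaw": 1},{"dp": [0,0,0],"rotation": [-0.019,-0.068,-0.053],"jaw": 1},{"dp": [0,0,0],"rotation": [-0.019,-0.068,-0.053],"jaw": 1}]}}

```text
time_s: 1.03
eef_pos: [159.2, 500.5, 248.9]
tcp_rot: [0.341, -0.116, 0.932, 0.041]
ft_force: [-0.1, -0.4, 0.5]
grip_width: 29.6
finger_force: 0.0
```

Emit:
{"op": "servo_tool", "data": {"motion": [{"dp": [-0.57,-3.54,0.94],"rotation": [0,0,0],"jaw": 1},{"dp": [-0.57,-3.54,0.94],"rotation": [0,0,0],"jaw": 1},{"dp": [-0.57,-3.54,0.94],"rotation": [0,0,0],"jaw": 1},{"dp": [-0.57,-3.54,0.94],"rotation": [0,0,0],"jaw": 1},{"dp": [-0.57,-3.54,0.94],"rotation": [0,0,0],"jaw": 1}]}}

```text
time_s: 1.45
eef_pos: [252.7, 339.5, 231.2]
tcp_rot: [0.339, -0.115, 0.933, 0.04]
ft_force: [1.0, -0.5, 0.3]
grip_width: 1.1
finger_force: 0.0
```

Emit:
{"op": "servo_tool", "data": {"motion": [{"dp": [-0.57,-3.54,0.94],"rotation": [0,0,0],"jaw": 1},{"dp": [-0.57,-3.54,0.94],"rotation": [0,0,0],"jaw": 1},{"dp": [-0.57,-3.54,0.94],"rotation": [0,0,0],"jaw": 1},{"dp": [-0.57,-3.54,0.94],"rotation": [0,0,0],"jaw": 1},{"dp": [-0.57,-3.54,0.94],"rotation": [0,0,0],"jaw": 1}]}}

```text
time_s: 1.87
eef_pos: [326.2, 210.2, 222.2]
tcp_rot: [0.333, -0.112, 0.936, 0.035]
ft_force: [-0.8, -0.0, -0.3]
grip_width: 0.2
finger_force: 0.0
```

```bash
python3 - <<'E'
from h import *
C,sy,n,p,R=frame(0);go(C-110*n,R)
E
```

```text
t 1.8667 rot(tool) [-0.011 -0.016  0.001] dp cm now-axes [ -6.07 -38.54  11.12] target-axes [ -5.94 -38.65  10.78] F [-0.8 -0.  -0.3] q [ 0.51 -0.12  2.36 -0.67  0.29 -0.72] w 0.2
```

Emit:
{"op": "servo_tool", "data": {"motion": [{"dp": [-0.59,-3.86,1.08],"rotation": [0,0,0],"jaw": 1},{"dp": [-0.59,-3.86,1.08],"rotation": [0,0,0],"jaw": 1},{"dp": [-0.59,-3.86,1.08],"rotation": [0,0,0],"jaw": 1},{"dp": [-0.59,-3.86,1.08],"rotation": [0,0,0],"jaw": 1},{"dp": [-0.59,-3.86,1.08],"rotation": [0,0,0],"jaw": 1}]}}

```text
time_s: 2.28
eef_pos: [353.2, 153.2, 219.2]
tcp_rot: [0.312, -0.113, 0.943, 0.03]
ft_force: [0.2, 0.4, -0.4]
grip_width: 0.5
finger_force: 0.0
```

```bash
python3 - <<'E'
from h import *
C,sy,n,p,R=frame(0);go(C-110*n,R)
E
```

```text
t 2.2833 rot(tool) [-0.015 -0.061  0.003] dp cm now-axes [ -5.69 -32.34   9.9 ] target-axes [ -5.17 -32.48   9.75] F [ 0.2  0.4 -0.4] q [ 0.2  -0.15  2.37  0.03  0.29 -1.63] w 0.5
```

Emit:
{"op": "servo_tool", "data": {"motion": [{"dp": [-2.76,0,2.3],"rotation": [0,0,0],"jaw": 1},{"dp": [-2.76,0,2.3],"rotation": [0,0,0],"jaw": 1},{"dp": [-2.76,0,2.3],"rotation": [0,0,0],"jaw": 1},{"dp": [-2.76,0,2.3],"rotation": [0,0,0],"jaw": 1},{"dp": [-2.76,0,2.3],"rotation": [0,0,0],"jaw": 1}]}}

```text
time_s: 2.7
eef_pos: [528.7, 195.4, 213.4]
tcp_rot: [0.307, -0.113, 0.944, 0.03]
ft_force: [-0.1, -0.1, -0.5]
grip_width: 0.3
finger_force: 0.0
```

```bash
python3 - <<'E'
from h import *
C,sy,n,p,R=frame(0);go(C-110*n,R)
E
```

```text
t 2.7 rot(tool) [-0.015 -0.07   0.002] dp cm now-axes [  8.49 -32.38  -1.23] target-axes [  8.29 -32.37  -2.3 ] F [-0.1 -0.1 -0.5] q [ 0.22  0.22  2.   -0.    0.3  -1.59] w 0.3
```

```bash
python3 - <<'E'
from h import *
C,sy,n,p,R=frame(0,np.radians(31));go(C-110*n,R)
E
```

```text
t 2.7 rot(tool) [-0.015  0.087  0.001] dp cm now-axes [  6.77 -32.38  -1.22] target-axes [  6.83 -32.37  -1.11] F [-0.1 -0.1 -0.5] q [ 0.22  0.22  2.   -0.    0.3  -1.59] w 0.3
```

Emit:
{"op": "servo_tool", "data": {"motion": [{"dp": [0,0,0],"rotation": [-0.015,0.087,0],"jaw": 1},{"dp": [0.68,-3.24,-0.11],"rotation": [0,0,0],"jaw": 1},{"dp": [0.68,-3.24,-0.11],"rotation": [0,0,0],"jaw": 1},{"dp": [0.68,-3.24,-0.11],"rotation": [0,0,0],"jaw": 1},{"dp": [0.68,-3.24,-0.11],"rotation": [0,0,0],"jaw": 1}]}}

```text
time_s: 3.12
eef_pos: [533.4, 62.2, 203.5]
tcp_rot: [0.265, -0.118, 0.956, 0.032]
ft_force: [0.4, 0.6, -0.4]
grip_width: 0.3
finger_force: 0.0
```

Emit:
{"op": "servo_tool", "data": {"motion": [{"dp": [0.68,-3.24,-0.11],"rotation": [0,0,0],"jaw": 1},{"dp": [0.68,-3.24,-0.11],"rotation": [0,0,0],"jaw": 1},{"dp": [0.68,-3.24,-0.11],"rotation": [0,0,0],"jaw": 1},{"dp": [0.68,-3.24,-0.11],"rotation": [0,0,0],"jaw": 1},{"dp": [0.68,-3.24,-0.11],"rotation": [0,0,0],"jaw": 1}]}}

```text
time_s: 3.53
eef_pos: [541.3, -103.4, 190.9]
tcp_rot: [0.265, -0.117, 0.956, 0.032]
ft_force: [0.4, -0.3, -0.9]
grip_width: 0.4
finger_force: 0.0
```

```bash
python3 - <<'E'
from h import *
C,sy,n,p,R=frame(0,np.radians(31));go(C-50*n,R)
s=camera("scene");u,v=map(int,proj("scene",C));print(u,v)
a=cv2.resize(s[v-70:v+50,u-60:u+60],None,fx=5,fy=5,interpolation=cv2.INTER_CUBIC)
cv2.imwrite("pics/crop2.png",a[:,:,::-1])
E
```

```text
t 3.5333 rot(tool) [0.    0.    0.001] dp cm now-axes [ 0.58 -3.06  6.02] target-axes [ 0.58 -3.06  6.02] F [ 0.4 -0.3 -0.9] q [-0.53  0.27  1.95  0.66  0.62 -2.83] w 0.4
274 222
```

View pics/crop2.png

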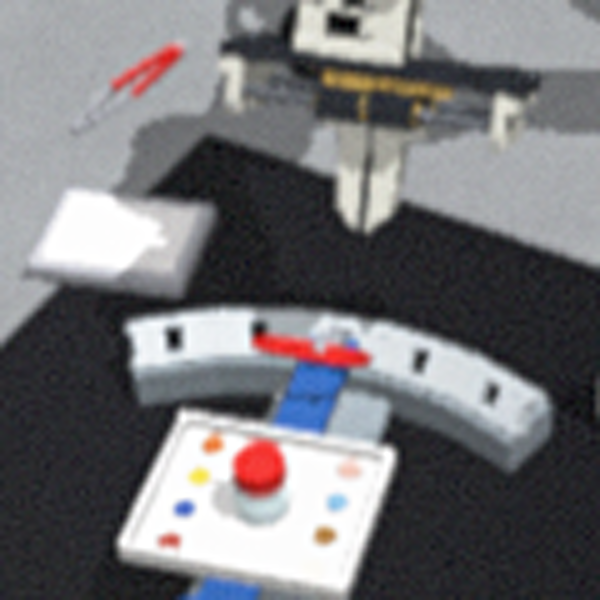

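The shut fingertips are at about (366,230) in the crop, above and in front of the ring at (312,348). The jar is standing in the tray and the path is clear.

Emit:
{"op": "servo_tool", "data": {"motion": [{"dp": [0.2,-1.02,2.0],"rotation": [0,0,0],"jaw": 1},{"dp": [0.2,-1.02,2.0],"rotation": [0,0,0],"jaw": 1},{"dp": [0.2,-1.02,2.0],"rotation": [0,0,0],"jaw": 1},{"dp": [0,0,0],"rotation": [0,0,0],"jaw": 1},{"dp": [0,0,0],"rotation": [0,0,0],"jaw": 1}]}}

```text
time_s: 4.0
eef_pos: [573.4, -124.8, 135.5]
tcp_rot: [0.264, -0.117, 0.957, 0.033]
ft_force: [-0.1, -0.2, 0.8]
grip_width: 0.6
finger_force: 0.0
```

```bash
python3 - <<'E'
from h import *
C,sy,n,p,R=frame(0,np.radians(31));go(C-2*n,R)
o=[]
for k in("scene","top"):
    s=camera(k);u,v=map(int,proj(k,C));o.append(cv2.resize(s[v-25:v+25,u-25:u+25],None,fx=8,fy=8,interpolation=cv2.INTER_CUBIC))
    P=now()[0]["eef_pos"]+22*R[:,2]; print(k,"tip px in crop",[(a-b+25)*8 for a,b in zip(proj(k,P),(u,v))],"C",[(a-b+25)*8 for a,b in zip(proj(k,C),(u,v))])
cv2.imwrite("pics/crop3.png",np.hstack(o)[:,:,::-1])
E
```

```text
t 4.0 rot(tool) [ 0.002 -0.002  0.   ] dp cm now-axes [-0.05 -0.21  4.72] target-axes [-0.04 -0.21  4.72] F [-0.1 -0.2  0.8] q [-0.53  0.42  1.91  0.77  0.54 -2.97] w 0.6
scene tip px in crop [np.float64(219.1713253953044), np.float64(134.8518615590342)] C [np.float64(207.3980051197591), np.float64(200.65939368265458)]
top tip px in crop [np.float64(208.8611303915427), np.float64(227.73351244399146)] C [np.float64(201.35607540130923), np.float64(205.54351921296188)]
```

View pics/crop3.png

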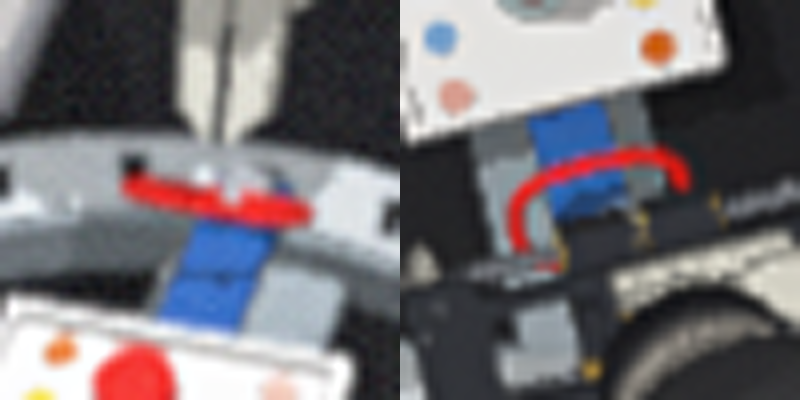

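The fingertips at (218,135) in the scene crop line up above the ring centre at (207,200), and the top view agrees. I'm inserting now, with a small wrist turn to stay off the joint-6 limit.

Emit:
{"op": "servo_tool", "data": {"motion": [{"dp": [0,0,0],"rotation": [0,0,0.11],"jaw": 1},{"dp": [0.0,-0.2,1.2],"rotation": [0,0,0],"jaw": 1},{"dp": [0,0,1.2],"rotation": [0,0,0],"jaw": 1},{"dp": [0,0,1.2],"rotation": [0,0,0],"jaw": 1},{"dp": [0,0,1.0],"rotation": [0,0,0],"jaw": 1}]}}

```text
time_s: 4.52
eef_pos: [597.6, -120.9, 97.0]
tcp_rot: [0.263, -0.065, 0.961, 0.046]
ft_force: [-1.2, 0.1, -0.1]
grip_width: 0.4
finger_force: 0.0
```

```bash
python3 - <<'E'
from h import *
C,sy,n,p,R=frame(0,np.radians(31));go(C-2*n,R);rel()
r,R0=now();print("p in tool axes",R0.T@p,"sy",R0.T@sy)
E
```

```text
t 4.5167 rot(tool) [-0.     0.001 -0.107] dp cm now-axes [ 0.06 -0.01  0.17] target-axes [ 0.06 -0.    0.17] F [-1.2  0.1 -0.1] q [-0.5   0.52  1.89  0.87  0.47 -2.94] w 0.4
ring axes sy,n,p: [0.0, -3.6, 1.2]
p in tool axes [-0.98211705  0.10562634 -0.15584988] sy [ 1.06938601e-01  9.94265626e-01 -3.58511852e-05]
```

Emit:
{"op": "servo_tool", "data": {"motion": [{"dp": [-0.25,0.03,-0.04],"rotation": [0,0,0],"jaw": 1},{"dp": [-0.25,0.03,-0.04],"rotation": [0,0,0],"jaw": 1},{"dp": [-0.25,0.03,-0.04],"rotation": [0,0,0],"jaw": 1},{"dp": [-0.25,0.03,-0.04],"rotation": [0,0,0],"jaw": 1},{"dp": [0,0,0],"rotation": [0,0,0],"jaw": 1}]}}

```text
time_s: 4.93
eef_pos: [604.6, -119.2, 103.8]
tcp_rot: [0.263, -0.065, 0.961, 0.047]
ft_force: [-1.7, 0.1, -3.6]
grip_width: 0.6
finger_force: 1.8
```

```bash
python3 - <<'E'
from h import *
rel();s,R=now();C,sy,n,p,_=frame(0);F=s["ft_force"];print(F,"along p",F@p,F@n,F@sy)
E
```

```text
ring axes sy,n,p: [-0.0, -4.1, 11.2]
[-1.69485769  0.13639474 -3.61263499] along p -3.557621465696654 1.7307611910435943 0.5385841626822667
```

Emit:
{"op": "servo_tool", "data": {"motion": [{"dp": [-0.3,0.03,-0.05],"rotation": [0,0,0],"jaw": 1},{"dp": [-0.3,0.03,-0.05],"rotation": [0,0,0],"jaw": 1},{"dp": [-0.3,0.03,-0.05],"rotation": [0,0,0],"jaw": 1},{"dp": [-0.3,0.03,-0.05],"rotation": [0,0,0],"jaw": 1},{"dp": [-0.2,0.02,-0.03],"rotation": [0,0,0],"jaw": 1}]}}

```text
time_s: 5.35
eef_pos: [615.3, -116.8, 112.8]
tcp_rot: [0.263, -0.064, 0.962, 0.047]
ft_force: [-4.1, -0.8, -4.4]
grip_width: 0.5
finger_force: 2.9
```

```bash
python3 - <<'E'
from h import *
rel();s,R=now();C,sy,n,p,_=frame(0);F=s["ft_force"];print(F,"along p",F@p,F@n,F@sy)
i=camera("top");u,v=map(int,proj("top",C));print(*blobs(i,"top","red",(u-25,v-25,u+25,v+25)),sep="\n")
i=camera("scene");u,v=map(int,proj("scene",C));print(*blobs(i,"s","red",(u-25,v-15,u+25,v+12)),sep="\n")
E
```

```text
ring axes sy,n,p: [-0.2, -4.0, 25.3]
[-4.07949282 -0.77751823 -4.37217648] along p -5.987126714341828 0.6836752302132998 0.2227675078015027

{'c': [274.6, 222.9], 'wh': [23, 7], 'xy': [263, 219], 'a': 50}
```

```bash
cat >> h.py <<'E'
def swing(th):
    s,R0=now();P=s["eef_pos"];Q=AX+Ro.from_euler("z",th).apply(P-AX)
    print("swing",th,"dp cm",(R0.T@(Q-P)/10).round(2),"yaw rotvec",(R0.T@np.array([0,0,th])).round(3))
E
python3 - <<'E'
from h import *
for t in(-.05,-.1,-.15,-.2): swing(t)
E
```

```text
swing -0.05 dp cm [0.08 0.93 0.01] yaw rotvec [ 0.026 -0.003  0.043]
swing -0.1 dp cm [0.12 1.86 0.05] yaw rotvec [ 0.051 -0.006  0.086]
swing -0.15 dp cm [0.13 2.78 0.11] yaw rotvec [ 0.077 -0.008  0.129]
swing -0.2 dp cm [0.09 3.71 0.19] yaw rotvec [ 0.102 -0.011  0.171]
```

The near end has to go to -y, which is a positive turn about world +z in my helper. Recomputing with that sign, without turning the tool so joint 6 stays inside its range.

```bash
python3 - <<'E'
from h import *
for t in(.05,.1,.15,.2): swing(t)
E
```

```text
swing 0.05 dp cm [-0.12 -0.92  0.01] yaw rotvec [-0.026  0.003 -0.043]
swing 0.1 dp cm [-0.28 -1.84  0.05] yaw rotvec [-0.051  0.006 -0.086]
swing 0.15 dp cm [-0.48 -2.74  0.11] yaw rotvec [-0.077  0.008 -0.129]
swing 0.2 dp cm [-0.72 -3.64  0.19] yaw rotvec [-0.102  0.011 -0.171]
```

Emit:
{"op": "servo_tool", "data": {"motion": [{"dp": [0,-0.46,0.02],"rotation": [0,0,0],"jaw": 1},{"dp": [-0.02,-0.46,0.02],"rotation": [0,0,0],"jaw": 1},{"dp": [-0.03,-0.46,0.02],"rotation": [0,0,0],"jaw": 1},{"dp": [-0.03,-0.46,0.02],"rotation": [0,0,0],"jaw": 1},{"dp": [0,0,0],"rotation": [0,0,0],"jaw": 1}]}}

```text
time_s: 5.87
eef_pos: [619.2, -136.3, 111.7]
tcp_rot: [0.263, -0.064, 0.961, 0.046]
ft_force: [-7.0, -2.5, -0.9]
grip_width: 0.8
finger_force: 3.3
```

```bash
cat >> h.py <<'E'
def look(name):
    s,R=now();C,sy,n,p,_=frame(0);F=s["ft_force"];rel();print("F p,n,sy",(F@p).round(1),(F@n).round(1),(F@sy).round(1),"q",s["q"].round(2),"t",s["time_s"])
    o=[]
    for k in("scene","top"):
        i=camera(k);u,v=map(int,proj(k,AX+(C-AX)*[.75,.75,1]));o.append(cv2.resize(i[v-45:v+45,u-45:u+45],None,fx=4.4,fy=4.4,interpolation=cv2.INTER_CUBIC))
        r=blobs(i,k,"red",(u-45,v-45,u+45,v+45));print(k,r)
        if k=="top": j=max(r,key=lambda b:b["wh"][0]==b["wh"][1] or b["a"])
    cv2.imwrite(f"pics/{name}.png",np.hstack(o)[:,:,::-1])
E
python3 - <<'E'
from h import *
look("s1")
E
```

```text
ring axes sy,n,p: [-20.0, -3.7, 24.0]
F p,n,sy -6.2 -4.0 -0.7 q [-0.5   0.52  1.81  0.77  0.52 -2.83] t 5.8667
scene [{'c': [268.1, 221.9], 'wh': [23, 4], 'xy': [256, 220], 'a': 45}, {'c': [261.9, 244.5], 'wh': [9, 10], 'xy': [258, 240], 'a': 75}]
top [{'c': [351.2, 144.7], 'wh': [9, 10], 'xy': [347, 140], 'a': 67}, {'c': [365.6, 162.2], 'wh': [8, 4], 'xy': [362, 161], 'a': 17}]
```

View pics/s1.png

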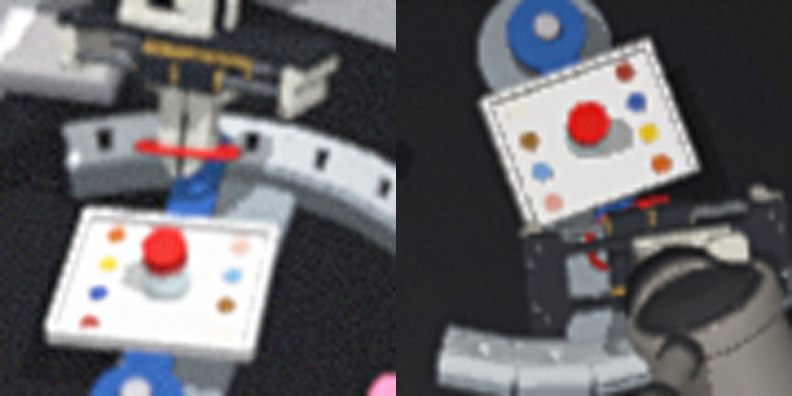

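The arm has swung partway to the right by about 0.1 rad. The ring (188,150 in the left crop) is between holes, and the jar stands at (165,255).

```bash
cat >> h.py <<'E'
def th_now():
    o=[]
    for _ in range(2):
        s=camera("scene");t=camera("top")
        f=lambda L:max([b for b in L if 6<=b["wh"][0]<=13 and 8<=b["wh"][1]<=13],key=lambda b:b["a"])["c"]
        a=f(blobs(s,"","red",(245,233,290,262)));b=f(blobs(t,"","red",(335,130,372,158)));P,e=tri(a,b);d=AX-P;o.append(np.arctan2(d[1],d[0]))
    a0=np.arctan2(-71.97+90.82,795.7-703.76)
    print("jar",P.round(1),e.round(1),"th",np.round(np.array(o)-a0,3))
E
python3 - <<'E'
from h import *
th_now()
swing(.05);swing(.1)
E
```

```text
jar [ 705.9 -101.6  104.4] 0.4 th [0.115 0.115]
swing 0.05 dp cm [-0.2  -0.92  0.06] yaw rotvec [-0.026  0.003 -0.043]
swing 0.1 dp cm [-0.45 -1.82  0.15] yaw rotvec [-0.051  0.005 -0.086]
```

Emit:
{"op": "servo_tool", "data": {"motion": [{"dp": [-0.05,-0.32,0.02],"rotation": [0,0,0],"jaw": 1},{"dp": [-0.06,-0.32,0.02],"rotation": [0,0,0],"jaw": 1},{"dp": [-0.07,-0.32,0.03],"rotation": [0,0,0],"jaw": 1},{"dp": [-0.07,-0.32,0.03],"rotation": [0,0,0],"jaw": 1},{"dp": [0,0,0],"rotation": [0,0,0],"jaw": 1}]}}

```text
time_s: 6.58
eef_pos: [623.8, -148.7, 111.7]
tcp_rot: [0.264, -0.064, 0.961, 0.046]
ft_force: [-7.7, -3.2, 0.9]
grip_width: 0.8
finger_force: 3.5
```

```bash
python3 - <<'E'
from h import *
th_now();rel()
s,R=now();F=s["ft_force"]
for th in(.17,):
    C,sy,n,p,_=frame(th);print("F p,n,sy",(F@p).round(1),(F@n).round(1),(F@sy).round(1),"offset from ring home sy,n,p",[((s["eef_pos"]-C)@v).round(1) for v in(sy,n,p)],"p tool",(R.T@p).round(2),"sy",(R.T@sy).round(2))
E
```

```text
jar [ 708.9 -108.1  104.1] 0.9 th [0.193 0.191]
ring axes sy,n,p: [-33.1, -2.8, 25.2]
F p,n,sy -6.6 -6.3 0.1 offset from ring home sy,n,p [np.float64(-1.2), np.float64(-4.7), np.float64(22.9)] p tool [-0.96  0.23 -0.16] sy [ 0.25  0.96 -0.09]
```

Emit:
{"op": "servo_tool", "data": {"motion": [{"dp": [0.19,-0.05,0.0],"rotation": [0,0,0],"jaw": 1},{"dp": [0.19,-0.05,0.0],"rotation": [0,0,0],"jaw": 1},{"dp": [0.19,-0.05,0.0],"rotation": [0,0,0],"jaw": 1},{"dp": [0.1,-0.02,0],"rotation": [0,0,0],"jaw": 1},{"dp": [0,0,0],"rotation": [0,0,0],"jaw": 1}]}}

```text
time_s: 7.2
eef_pos: [618.2, -150.3, 107.7]
tcp_rot: [0.263, -0.064, 0.961, 0.046]
ft_force: [-2.8, -1.9, -2.1]
grip_width: 0.4
finger_force: 2.6
```

```bash
cat >> h.py <<'E'
def st(th):
    s,R=now();F=s["ft_force"];C,sy,n,p,_=frame(th);print("F p,n,sy",(F@p).round(1),(F@n).round(1),(F@sy).round(1),"offset from ring home sy,n,p",[((s["eef_pos"]-C)@v).round(1) for v in(sy,n,p)],"p tool",(R.T@p).round(2),"sy",(R.T@sy).round(2),s["q"].round(2),s["time_s"])
    i=camera("scene");print(blobs(i,"","red",(240,205,300,233)))
E
python3 - <<'E'
from h import *
th_now();st(.18)
for th,x in((0,0),(.18,10),(.22,10),(.22,0),(.2,10)): C,sy,n,p,_=frame(th);print(th,x,proj("scene",C+p*x))
E
```

```text
jar [ 708.5 -107.5  104.5] 0.7 th [0.187 0.183]
F p,n,sy -4.8 -0.3 0.9 offset from ring home sy,n,p [np.float64(1.8), np.float64(-5.1), np.float64(16.2)] p tool [-0.96  0.24 -0.16] sy [ 0.26  0.96 -0.09] [-0.53  0.54  1.8   0.78  0.53 -2.86] 7.4
[{'c': [263.5, 221.4], 'wh': [23, 3], 'xy': [253, 220], 'a': 39}]
0 0 (np.float64(274.9247506399699), np.float64(222.08242421033182))
0.18 10 (np.float64(263.34850526026725), np.float64(221.3020834791646))
0.22 10 (np.float64(260.9150162301351), np.float64(221.25746013978892))
0.22 0 (np.float64(261.32887663092436), np.float64(220.93998399214854))
0.2 10 (np.float64(262.1332159668325), np.float64(221.2710300911633))
```

Emit:
{"op": "servo_tool", "data": {"motion": [{"dp": [0.05,-0.11,0.0],"rotation": [0,0,0],"jaw": 1},{"dp": [0.05,-0.11,0.0],"rotation": [0,0,0],"jaw": 1},{"dp": [0.05,-0.11,0.0],"rotation": [0,0,0],"jaw": 1},{"dp": [0.0,-0.11,0],"rotation": [0,0,0],"jaw": 1},{"dp": [0,0,0],"rotation": [0,0,0],"jaw": 1}]}}

```text
time_s: 7.87
eef_pos: [617.6, -154.2, 106.4]
tcp_rot: [0.263, -0.064, 0.962, 0.047]
ft_force: [-2.5, -0.3, -4.1]
grip_width: 0.3
finger_force: 2.2
```

```bash
python3 - <<'E'
from h import *
th_now();st(.2)
E
```

```text
jar [ 709.2 -109.7  104.5] 0.3 th [0.208 0.208]
F p,n,sy -4.5 0.8 1.1 offset from ring home sy,n,p [np.float64(2.1), np.float64(-5.7), np.float64(13.5)] p tool [-0.95  0.26 -0.16] sy [ 0.28  0.96 -0.1 ] [-0.54  0.54  1.8   0.78  0.54 -2.87] 8.0667
[{'c': [263.0, 221.2], 'wh': [24, 3], 'xy': [251, 220], 'a': 48}]
```

Emit:
{"op": "servo_tool", "data": {"motion": [{"dp": [-0.03,-0.12,0.0],"rotation": [0,0,0],"jaw": 1},{"dp": [0.05,-0.12,0.0],"rotation": [0,0,0],"jaw": 1},{"dp": [0.08,-0.1,0.0],"rotation": [0,0,0],"jaw": 1},{"dp": [0.08,-0.05,0.0],"rotation": [0,0,0],"jaw": 1},{"dp": [0.08,0,0],"rotation": [0,0,0],"jaw": 1}]}}

```text
time_s: 8.53
eef_pos: [616.0, -158.5, 105.0]
tcp_rot: [0.263, -0.064, 0.961, 0.046]
ft_force: [-1.0, -0.4, -3.6]
grip_width: 0.3
finger_force: 1.8
```

```bash
python3 - <<'E'
from h import *
th_now();st(.22)
E
```

```text
jar [ 710.  -110.5  105. ] 0.8 th [0.217 0.219]
F p,n,sy -4.3 1.1 -0.7 offset from ring home sy,n,p [np.float64(2.8), np.float64(-6.8), np.float64(10.1)] p tool [-0.95  0.27 -0.17] sy [ 0.29  0.95 -0.11] [-0.55  0.54  1.8   0.79  0.54 -2.89] 8.7333
[{'c': [261.6, 221.1], 'wh': [24, 3], 'xy': [250, 220], 'a': 49}]
```

Emit:
{"op": "servo_tool", "data": {"motion": [{"dp": [0.2,-0.05,0.0],"rotation": [0,0,0],"jaw": 1},{"dp": [0.2,-0.05,0.0],"rotation": [0,0,0],"jaw": 1},{"dp": [0.2,-0.05,0.0],"rotation": [0,0,0],"jaw": 1},{"dp": [0.2,-0.05,0.0],"rotation": [0,0,0],"jaw": 1},{"dp": [0,0,0],"rotation": [0,0,0],"jaw": 1}]}}

```text
time_s: 9.2
eef_pos: [609.6, -161.2, 101.3]
tcp_rot: [0.264, -0.064, 0.961, 0.047]
ft_force: [-0.2, -0.7, 0.4]
grip_width: 0.3
finger_force: 0.0
```

```bash
python3 - <<'E'
from h import *
th_now();st(.22);look("s2")
E
```

```text
jar [ 710.  -110.3  104.6] 1.1 th [0.217 0.217]
F p,n,sy 0.4 0.5 -0.1 offset from ring home sy,n,p [np.float64(3.2), np.float64(-8.2), np.float64(2.5)] p tool [-0.95  0.27 -0.17] sy [ 0.29  0.95 -0.11] [-0.56  0.54  1.82  0.81  0.53 -2.92] 9.4
[{'c': [262.6, 220.9], 'wh': [23, 3], 'xy': [251, 220], 'a': 40}]
ring axes sy,n,p: [-41.8, -5.4, 5.7]
F p,n,sy 0.4 0.2 0.1 q [-0.56  0.54  1.82  0.81  0.53 -2.92] t 9.45
scene [{'c': [262.6, 220.9], 'wh': [23, 3], 'xy': [251, 220], 'a': 40}, {'c': [258.8, 244.4], 'wh': [10, 10], 'xy': [254, 240], 'a': 79}]
top [{'c': [353.8, 143.6], 'wh': [9, 10], 'xy': [350, 139], 'a': 68}, {'c': [372.7, 165.0], 'wh': [13, 5], 'xy': [366, 163], 'a': 36}]
```

View pics/s2.png

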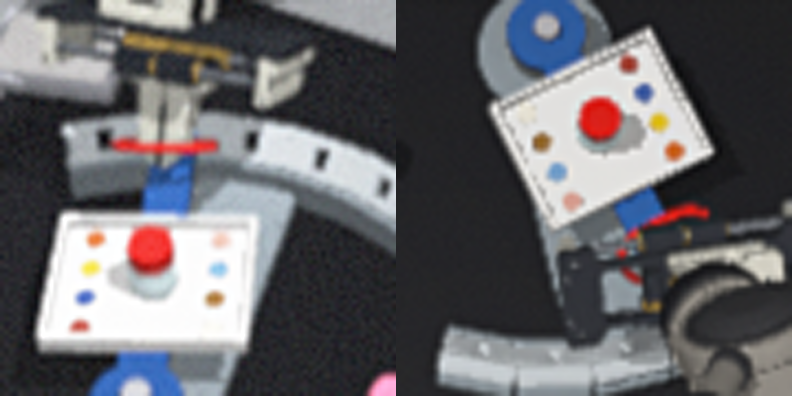

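The arm is one hole to the right: the vacated middle hole shows at (250,140) in the left crop, the outer hole at (103,140) is free, and the jar is standing. There is no load on the finger, so I'll back straight out and check that the pin is home.

Emit:
{"op": "servo_tool", "data": {"motion": [{"dp": [0,0,-0.8],"rotation": [0,0,0],"jaw": 1},{"dp": [0,0,-1.2],"rotation": [0,0,0],"jaw": 1},{"dp": [0,0,-2],"rotation": [0,0,0],"jaw": 1},{"dp": [0,0,-3],"rotation": [0,0,0],"jaw": 1},{"dp": [0,0,-4],"rotation": [0,0,0],"jaw": 1}]}}

```text
time_s: 9.97
eef_pos: [552.9, -174.1, 195.0]
tcp_rot: [0.262, -0.064, 0.962, 0.048]
ft_force: [0.2, -0.6, 0.6]
grip_width: 0.2
finger_force: 0.0
```

Emit:
{"op": "servo_tool", "data": {"motion": [{"dp": [2,3,-3],"rotation": [0,0,0],"jaw": 1},{"dp": [2,3,-2],"rotation": [0,0,0],"jaw": 1},{"dp": [2,3,0],"rotation": [0,0,0],"jaw": 1},{"dp": [1,3,0],"rotation": [0,0,0],"jaw": 1},{"dp": [0,3,0],"rotation": [0,0,0],"jaw": 1}]}}

```text
time_s: 10.38
eef_pos: [448.6, -41.3, 208.6]
tcp_rot: [0.263, -0.063, 0.962, 0.047]
ft_force: [0.8, 0.0, -2.0]
grip_width: 0.5
finger_force: 0.0
```

```bash
python3 - <<'E'
from h import *
th_now();look("s3");t=camera("top")
print(blobs(t,"","red",(345,155,395,205)))
for th,x in((0,0),(.22,0),(.22,10)): C,sy,n,p,_=frame(th);print(th,x,proj("top",C+p*x),proj("scene",C+p*x))
E
```

```text
jar [ 710.  -110.5  104.4] 0.1 th [0.219 0.219]
ring axes sy,n,p: [111.7, -168.9, -20.4]
F p,n,sy 0.1 0.1 0.3 q [-0.5   0.06  2.16  0.65  0.61 -2.69] t 10.5833
scene [{'c': [262.6, 220.9], 'wh': [22, 3], 'xy': [252, 220], 'a': 51}, {'c': [258.9, 244.3], 'wh': [10, 10], 'xy': [254, 240], 'a': 81}]
top [{'c': [353.8, 143.6], 'wh': [9, 10], 'xy': [350, 139], 'a': 68}, {'c': [371.1, 170.7], 'wh': [23, 18], 'xy': [358, 163], 'a': 111}]
[{'c': [371.1, 170.6], 'wh': [23, 18], 'xy': [358, 163], 'a': 111}]
0 0 (np.float64(357.16950942516365), np.float64(176.69293990162024)) (np.float64(274.9247506399699), np.float64(222.08242421033182))
0.22 0 (np.float64(369.57613956794296), np.float64(172.08186921643383)) (np.float64(261.32887663092436), np.float64(220.93998399214854))
0.22 10 (np.float64(368.6919655213078), np.float64(169.67493224260065)) (np.float64(260.9150162301351), np.float64(221.25746013978892))
```

View pics/s3.png

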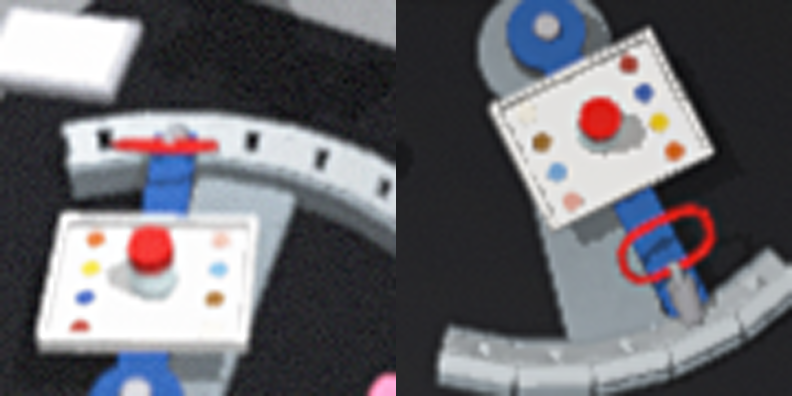

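The ring at (666,243) in the right crop now sits over the new hole. One finer check, comparing the hub-to-ring distance with the starting picture.

```bash
python3 - <<'E'
from h import *
def c(im,box):
    x0,y0,x1,y1=box;h=im[y0:y1,x0:x1].astype(float);w=np.clip((h[...,0]-np.maximum(h[...,1],h[...,2])-40)/120,0,1)
    m=(cv2.resize(w,None,fx=6,fy=6,interpolation=cv2.INTER_CUBIC)>.35).astype(np.uint8)
    k=max(cv2.findContours(m,cv2.RETR_EXTERNAL,cv2.CHAIN_APPROX_NONE)[0],key=cv2.contourArea)
    e=cv2.fitEllipse(k);return (np.array(e[0])+.5)/6-.5+[x0,y0]
a=c(cv2.imread("pics/top0.png")[:,:,::-1],(340,160,382,195));b=c(camera("top"),(350,156,390,190))
for q in(a,b):
    print(q,onz("top",*q,93.5),"radius",np.linalg.norm(onz("top",*q,93.5)[:2]-AX[:2]))
C,sy,n,p,_=frame(.22)
for x in(0,5,10):print(x,np.linalg.norm(onz("top",*proj("top",C+p*x),93.5)[:2]-AX[:2]))
E
```

```text
[356.61897786 176.76102575] [ 598.69970918 -118.80177602   93.5       ] radius 202.7752721566761
[369.05218379 172.17215729] [ 613.98923325 -160.7235719    93.5       ] radius 202.4840522728215
0 203.00000000000037
5 198.69196414324904
10 194.36382758486386
```

The radius is unchanged from the start (202.5 against 202.8 mm), so the pin is fully home. The tool is clear and the jar is standing, so I'm handing in.

```bash
python3 -c "
from rig import *
print(job_done())"
```

```text
the job is handed in; nothing more can be done
None
```

The job is handed in: the palette arm is one hole to the right, towards the orange lamp, with the pin measured fully home, the jar standing in its tray and the gripper clear, after about 11 s of the 48 s allowed.

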